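Run a specimen carriage up to its hidden stop and lock it

ROBOT

A 6-joint arm with a two-finger parallel gripper is mounted at the origin on the work surface. World frame = base frame: x ahead of the robot, y to its left, z up, the work surface at z = 0. Lengths are in m, angles in degrees, forces in N, time in s.
With the tool pointing down it reaches from about 0.35 to 0.85 m from the base axis. Payload 8.1 kg.
Tool frame: the origin (TCP) lies on the mounting face of the last link; the fingertips stand 173 mm ahead of it and the grasp point (between the pads) lies bot.grip_depth ahead of it (bot.grip_depth is the distance from the TCP to the grasp point, in m); z points along the fingers, y is the line along which they close (so a half turn about z gives the same grasp; the last joint's range is limited). The gripper opens to 85 mm and grips with 20 to 120 N. Pads are 22 mm wide; open, the fingers measure 114 mm over their backs; the gripper's body (76 mm by 85 mm) begins 54 mm behind the grasp point. The pads swing forward as they close: fully open they stand 13 mm farther back than shut.
Start: joints at [-70.898, 7.471, 85.268, -0, 87.261, -4.893], TCP at [0.244, -0.548, 0.405] pointing down, gripper open.
Joint ranges: [-169.43, 169.43], [-51.17, 129.36], [1.28, 143.12], [-76.62, 256.62], [0, 156.53], [-152.29, 152.29]. Speed limits (degrees/s): [136.94, 136.94, 159.86, 180, 180, 180].

INTERFACE

Orientations are given as a 3x3 rotation matrix whose columns are the frame's x, y, z axes.
In Python, from cell import bot gives the robot as it stands. The module is installed in compiled form; this text tells all that it offers. Calls block until the motion is done:
- bot.goto(position, orientation): joint-space move of the TCP to a pose.
- bot.move_straight(position, max_speed=0.15, orientation=None, force_limit=None): straight line of the TCP; orientation=None keeps the orientation; max_speed is the mean speed in m/s. With force_limit (N) it stops when the force on the tool has changed by that much, and returns True; else False.
- bot.movej(angles): joint-space move.
- bot.let_go() and bot.gripper_close(): open the fingers fully, or close them until they stop; the grip force is fixed at half the most.
- bot.sleep(seconds).
- bot.inverse_kinematics(position, orientation): joint angles nearest the present ones, or None.
- bot.get_state(): the state.
- bot.camera(name): name is "scene" or "top"; returns a dict with "frame" (480x640x3 uint8, red, green, blue), "z_map" (480x640 float32, m along the optical axis (not along the pixel's ray), 0 where there is no reading), "K" (3x3 intrinsics, pixels), "extrinsics" (4x4, takes a point from camera to world coordinates). Camera axes: x right, y up, looking along -z (the intrinsics and any distortion apply to the point x, -y, -z); pixel columns grow to the right and rows downward; lengths in m; the calibration is good to about 2 mm. A picture is of the moment at which its call begins.
A pose or a line that the arm cannot do raises bot.PlanningError and nothing moves.
- bot.job_done(): hands the job in; it is judged then, once.
The state is a dict: "clock": time; "joint_pos": joint angles; "joint_vel": joint speeds; "joint_efforts": joint torques, N m; "tool_pos": TCP position; "orientation": TCP orientation; "ft_force": force on the tool from outside, world axes, zero at the start; "ft_torque": the same for the moment, N m; "gripper_width": finger opening in m; "gripper_force": force on a finger pad.
Only numpy, scipy, OpenCV 4.12 (cv2) and the standard library are available. Lean on these libraries where they do the work, as an engineer would, in place of code of your own. Each camera call takes 0.05 s, during which the arm holds its last target. There are 200 camera calls.

TASK

Take the specimen carriage by its leaning handle and slide it along the rail towards the end block until you feel it come up against the buffered stop hidden inside the base; ease it a few millimetres into the buffer, without ramming it. Leave it bearing on the stop, then press the cam lever on the carriage fully down to lock it, and let go. Leave the other things on the bench where they are.

Things in the scene. Friction and masses are not known exactly. Their poses are not given: they have to be found in the camera images.
- rail: Transfer rail, fixed to the bench, placed differently each time: grey base 150 mm deep (x), 440 mm long (y), 45 mm high, an amber see-through light shield above it on two posts at the back corners. Origin: centre of the base's underside. x points away from the robot, y along the rail towards the stop, z up.
- shield_edge (a point): Middle of the light shield's front edge (shield 85 mm deep in x, 440 mm long, 5 mm thick, underside 185 mm above the bench, on an arm at each end). It overhangs the carriage: a gripper held upright at the handle would strike it; one leaning 35 degrees, like the handle, clears it.
- endblock: Dark steel block 110 x 30 x 60 mm high on the rail's +y end. Its stop, unseen in the base, meets the carriage 50 to 230 mm on from its start. The stop's nose is a soft-close buffer: 14 mm travel, spring 0.3 N/mm plus damping 0.25 N per mm/s (7.5 N at 30 mm/s), then solid. Carriage friction holds it where it is left on the spring. Origin: centre of underside, axes as the rail's.
- carriage: Aluminium plate 90 (x) x 160 (y) x 16 mm with a glass slide in a dark holder, sliding along the rail's y only, its underside 47 mm above the bench; carries the handle and the cam lever. Friction about 6 N, far more when locked. Starts near the rail's -y end. Origin: centre of its underside, axes as the rail's.
- handle (a point): Aluminium paddle on the carriage's front edge, leaning 35 degrees from vertical, top towards -x; 80 mm long, 26 wide, 14 thick along y (grip across y). This point is the place to grip, on the paddle's middle, about 30 mm below its top end, 64 mm to -x and 45 mm to +y of the carriage's centre, 104 mm above the bench.
- lever (a joint): Cam lever angle in rad: 0 = open (carriage free), the lever rising towards the robot at 0.70 rad above level; 0.90 = fully down (locked, 0.20 rad below level), where it meets its limit. It starts at 0 to 0.1, stays where it is left, and needs about 2 to 4 N downward near its end.
- lever_end (a point): Middle of the black grip (28 long, 20 wide along y, 10 mm thick) at the end of the cam lever, a steel bar 14 mm wide, 8 thick, 92 long. It lies 78 mm from the pivot, a pin along y on the carriage's front edge: 50 mm to -x and 45 mm to -y of the carriage's centre, 60 mm above the bench. The lever points from the pivot towards -x.
- canister: Bystander: clear lens canister, 50 mm diameter, 72 mm high. Origin: centre of its underside.
- oilbottle: Bystander: small amber bottle, 40 mm diameter, 85 mm high. Origin: centre of its underside.
- slidebox: Bystander: flat slide box 99 x 174 x 36 mm, behind the rail. Origin: centre of its underside.
- dish: Bystander: glass dish, 90 mm diameter, 16 mm high, in front of the rail. Origin: centre of its underside.
- screwdriver: Bystander: black-handled screwdriver, 170 mm long, lying in front of the rail. Origin: on its underside.
- mouse: Bystander: black round computer mouse, 62 mm across, 36 mm high. Origin: centre of its underside.

How it is judged:
By the outcome, as a careful person would: the job done as asked, in the order asked, and still so for the second after the job is handed in, with the robot touching nothing.
It also fails if it takes over 48 s, if anything falls off the work surface, if the arm or the gripper's body presses on something with over 40 N, if the wrist force passes 120 N, or if a joint passes its speed limit or range.

## Working session

There is one attempt and no reset: what is moved stays moved. The work goes in short steps, each a Python script; the robot and the scene stay as the last script left them, time stands still between calls to the robot, and variables do not carry over. Pictures are saved under pics/ and viewed, at most 10 in all, crops included, and the job is handed in when it is done.

```bash
mkdir -p pics
cat > h.py <<'E'
import numpy as np, cv2
from cell import bot
def px2w(c,u,v,z=None):
    K=c["K"];E=c["extrinsics"]
    if z is None: z=c["z_map"][int(v),int(u)]
    p=np.array([(u-K[0,2])/K[0,0]*z,-(v-K[1,2])/K[1,1]*z,-z,1.]);return (E@p)[:3]
E
python3 - <<'E'
from h import *
import pickle
for n in("scene","top"):
    c=bot.camera(n);cv2.imwrite(f"pics/{n}.png",c["frame"][...,::-1]);pickle.dump(c,open(n+".pkl","wb"))
    print(c["K"],c["extrinsics"],[k for k in c])
print(bot.get_state(),bot.grip_depth)
E
```

```text
[[511.8308921    0.         317.69197938]
 [  0.         511.8308921  249.7713454 ]
 [  0.           0.           1.        ]] [[ 0.31094712  0.88290524 -0.35183835  0.2084099 ]
 [-0.95040115  0.29158962 -0.10822724 -0.0852941 ]
 [ 0.00703801  0.36804052  0.92978311  1.17683295]
 [ 0.          0.          0.          1.        ]] ['frame', 'z_map', 'K', 'extrinsics']
[[605.64525716   0.         314.37494679]
 [  0.         605.64525716 239.97164499]
 [  0.           0.           1.        ]] [[-0.02842727  0.99847156 -0.04739664  0.53463161]
 [-0.99957124 -0.02806175  0.00835963  0.02649179]
 [ 0.00701682  0.04761396  0.99884117  1.40369924]
 [ 0.          0.          0.          1.        ]] ['frame', 'z_map', 'K', 'extrinsics']
{'clock': 0.1, 'joint_pos': array([-7.08985971e+01,  7.51219024e+00,  8.53236440e+01, -9.46998553e-05,
        8.72627904e+01, -4.89336090e+00]), 'joint_vel': array([-0.04829337, -0.04724813, -0.15951012, -0.0317872 ,  0.09046449,
        0.12436235]), 'joint_efforts': array([ 2.09503902e-03, -5.70947349e+01, -5.01945484e+01, -3.93946380e-05,
        8.00235139e-03, -3.14122147e-06]), 'tool_pos': array([ 0.24394001, -0.54794232,  0.4037286 ]), 'orientation': array([[ 9.13582633e-01,  4.06652743e-01, -5.64847843e-04],
       [ 4.06653109e-01, -9.13581198e-01,  1.62600906e-03],
       [ 1.45186676e-04, -1.71519077e-03, -9.99998519e-01]]), 'ft_force': array([ 0.60706318,  0.45255186, -0.50347034]), 'ft_torque': array([ 0.04793814, -0.01883973,  0.02404828]), 'gripper_force': 0.0, 'gripper_width': 0.08532318800067247} 0.1547
```

View pics/scene.png

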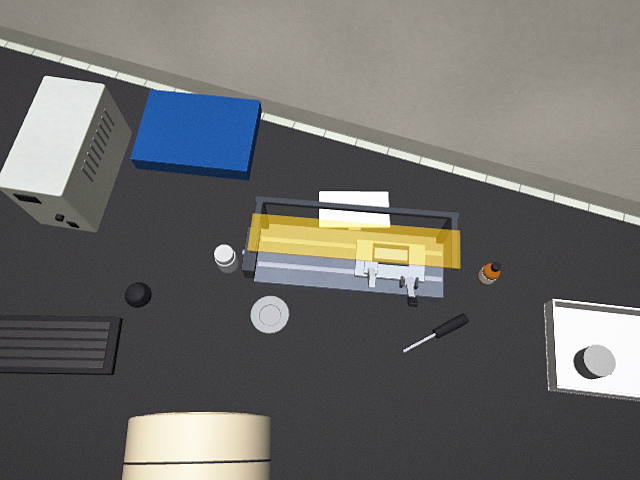

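View pics/top.png

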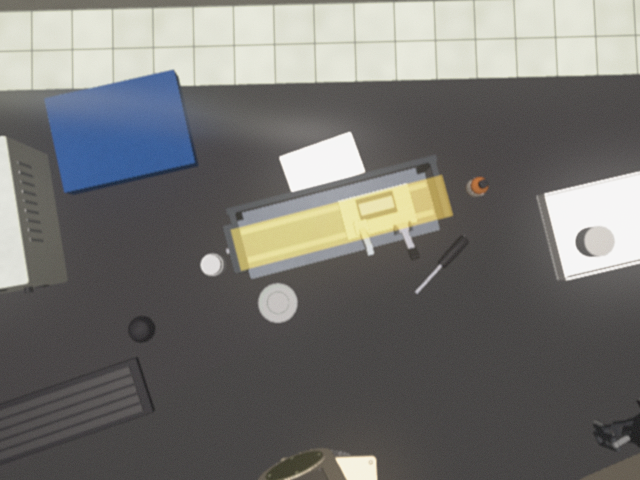

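The scene view has the end block at about (249,262), the handle at (372,275) and the lever at (410,290). The top view has the handle at (368,243) and the lever grip at (412,252). I'll enlarge both.

Run:
```python
import cv2
a=cv2.imread("pics/top.png")[140:290,215:465];b=cv2.imread("pics/scene.png")[225:315,340:460]
cv2.imwrite("pics/c1.png",cv2.resize(a,None,fx=3.2,fy=3.2,interpolation=cv2.INTER_CUBIC))
cv2.imwrite("pics/c2.png",cv2.resize(b,None,fx=6,fy=6,interpolation=cv2.INTER_CUBIC))
```

```text
(no output)
```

View pics/c1.png

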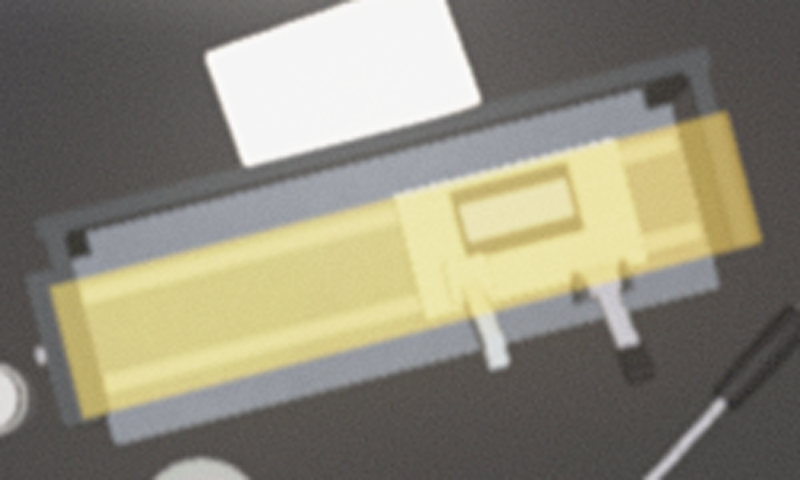

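View pics/c2.png

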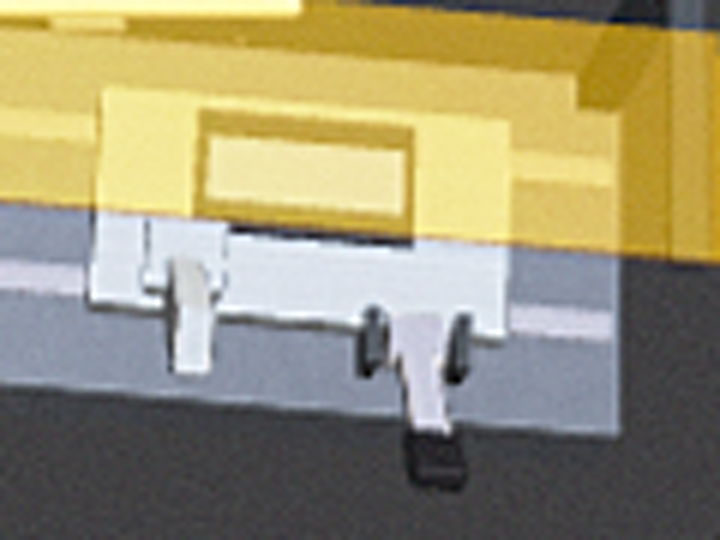

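Top crop: base front-edge corners at (118,444) and (717,287), handle top at (497,365), lever grip at (635,365). Scene crop: carriage plate corners at (90,302), (505,333), (510,122) and (102,88), handle top edge centre at (192,372), grip at (436,458). I'll project these onto their known heights.

```bash
cat >> h.py <<'E'
def onplane(c,u,v,h):
    a=c["extrinsics"][:3,3];b=px2w(c,u,v,1.0);return a+(b-a)*(h-a[2])/(b[2]-a[2])
E
python3 - <<'E'
from h import *
import pickle
np.set_printoptions(precision=4,suppress=True)
S=pickle.load(open("scene.pkl","rb"));T=pickle.load(open("top.pkl","rb"))
t=lambda u,v,h:onplane(T,215+u/3.2-.4,140+v/3.2-.4,h)
s=lambda u,v,h:onplane(S,340+u/6-.4,225+v/6-.4,h)
def yaw(d): return np.degrees(np.arctan2(-d[0],d[1]))
A,B=t(118,444,.045),t(717,287,.045);d=A-B
print("base front top",A,B,np.linalg.norm(d),yaw(d))
C=np.array([s(*p,.063) for p in((90,302),(505,333),(510,122),(102,88))]);
print("plate",C,C.mean(0),np.linalg.norm(C[0]-C[1]),np.linalg.norm(C[2]-C[1]),yaw(C[0]-C[1]),yaw(C[3]-C[2]))
C2=np.array([t(*p,.063) for p in((432,318),(646,262),(612,140),(397,197))]);print("plate top",C2,C2.mean(0),yaw(C2[0]-C2[1]))
a=np.radians(yaw(d));R=np.array([[np.cos(a),-np.sin(a)],[np.sin(a),np.cos(a)]])
c=C.mean(0)[:2]
for n,o in(("handle",(-.064,.045)),("htop",(-.0812,.045)),("pivot",(-.05,-.045)),("lend",(-.05-.078*np.cos(.65),-.045))): print(n,c+R@o)
print("htop obs",t(497,362,.1286),s(192,368,.1286),"grip obs",t(637,365,.11),s(438,455,.11))
print("centre from base", (A+B)/2+np.r_[R@[.075,0],0])
E
cat > d.py <<'E'
E
```

```text
base front top [0.5171 0.1583 0.045 ] [ 0.6153 -0.2652  0.045 ] 0.43474003782818066 13.05376616876688
plate [[ 0.5974 -0.0555  0.063 ]
 [ 0.6351 -0.2096  0.063 ]
 [ 0.7204 -0.1907  0.063 ]
 [ 0.6841 -0.0346  0.063 ]] [ 0.6592 -0.1226  0.063 ] 0.15863840023057538 0.08740076025420286 13.740344774091202 13.11168126559857
plate top [[ 0.5983 -0.0629  0.063 ]
 [ 0.633  -0.2127  0.063 ]
 [ 0.7188 -0.1921  0.063 ]
 [ 0.6831 -0.0412  0.063 ]] [ 0.6583 -0.1272  0.063 ] 13.054762636132082
handle [ 0.5867 -0.0932]
htop [ 0.57   -0.0971]
pivot [ 0.6207 -0.1777]
lend [ 0.5602 -0.1917]
htop obs [ 0.565  -0.1004  0.1286] [ 0.5621 -0.099   0.1286] grip obs [ 0.5608 -0.1958  0.11  ] [ 0.5645 -0.1924  0.11  ]
centre from base [ 0.6393 -0.0366  0.045 ]
```

```bash
cat >> h.py <<'E'
np.set_printoptions(precision=4,suppress=True)
YAW=np.radians(13.2);xh=np.array([np.cos(YAW),np.sin(YAW),0]);yh=np.array([-np.sin(YAW),np.cos(YAW),0]);zh=np.array([0,0,1.])
def tool(lean,s):
    l=np.radians(lean);z=np.sin(l)*xh-np.cos(l)*zh;y=s*yh;return np.column_stack([np.cross(y,z),y,z])
C0=np.array([.6588,-.1245,0]);H0=C0-.064*xh+.045*yh+.104*zh
G=bot.grip_depth
E
python3 - <<'E'
from h import *
print(H0)
for s in(1,-1):
    R=tool(35,s)
    for d,b in((0,.12),(0,0),(.15,0),(.24,0),(.3,0)): print(s,d,b,bot.inverse_kinematics(H0+d*yh-(G+b)*R[:,2],R))
E
```

```text
[ 0.5862 -0.0953  0.104 ]
1 0 0.12 [ -33.7695  -28.5742  128.5394   29.5668   58.1802 -147.9196]
1 0 0 [ -26.7389   -9.038   124.6914   33.8976   41.3177 -151.2224]
1 0.15 0 [  -7.3426  -20.3101  133.7609   20.5201   35.0421 -124.1017]
1 0.24 0 [   6.9871  -22.0416  135.0157    6.66     32.3594 -100.7288]
1 0.3 0 [ 16.8004 -20.4567 133.8685  -3.9303  31.7017 -83.7042]
-1 0 0.12 [-33.7695 -28.5742 128.5394  29.5668  58.1802  32.0804]
-1 0 0 [-26.7389  -9.038  124.6914  33.8976  41.3177  28.7776]
-1 0.15 0 [ -7.3426 -20.3101 133.7609  20.5201  35.0421  55.8983]
-1 0.24 0 [  6.9871 -22.0416 135.0157   6.66    32.3594  79.2712]
-1 0.3 0 [ 16.8004 -20.4567 133.8685  -3.9303  31.7017  96.2958]
```

Run:
```python
from h import *
R=tool(35,-1)
bot.goto(H0-(G+.11)*R[:,2],R)
print(bot.get_state()["clock"])
hit=bot.move_straight(H0-G*R[:,2],.08,force_limit=12)
s=bot.get_state();print(hit,s["clock"],s["tool_pos"]+G*s["orientation"][:,2],s["ft_force"])
c=bot.camera("scene");cv2.imwrite("pics/g.png",cv2.resize(c["frame"][200:320,300:460,::-1],None,fx=5,fy=5))
```

```text
1.9917
False 3.5167 [ 0.5864 -0.0955  0.1045] [-0.6082  0.0092  0.1444]
```

View pics/g.png

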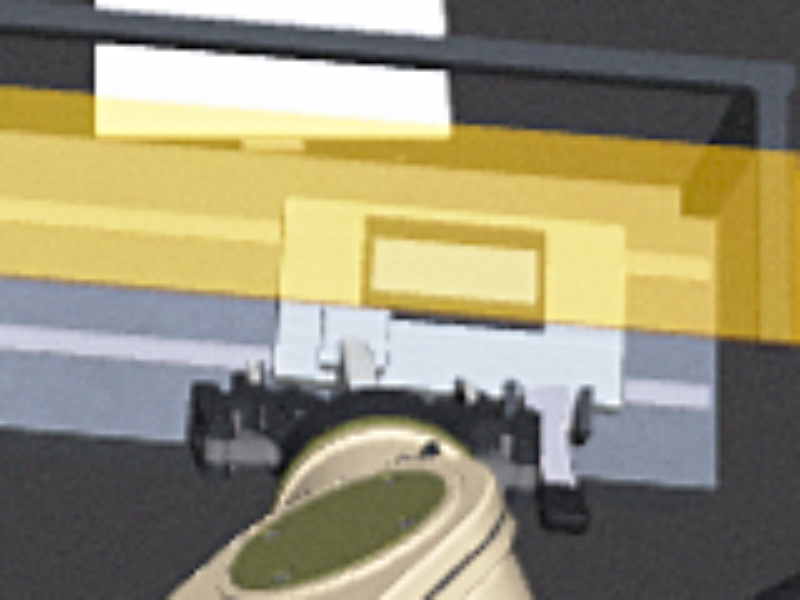

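The handle (355,360) sits midway between the fingers (255 and 470), and the lever at (560,440) is clear. I'll grip and pre-slide 30 mm to measure friction.

Run:
```python
from h import *
def p(n):
    s=bot.get_state();f=s["ft_force"];print(n,s["clock"],"along",(s["tool_pos"]+G*s["orientation"][:,2]-H0)@yh,"f",f@xh,f@yh,f[2],"w",s["gripper_width"],s["gripper_force"]);return s
bot.gripper_close();s=p("closed")
P=H0-G*tool(35,-1)[:,2]
bot.move_straight(P+.015*yh,.03);p("15")
bot.move_straight(P+.030*yh,.03);p("30")
```

```text
closed 4.2167 along -0.00013550134735780217 f -5.06643576490429 0.5647992815691744 4.50768012842744 w 0.013347412786759917 58.385664224624634
15 4.8667 along 0.014371225087289202 f -2.9471409032688296 -3.6252761698508005 1.543094845380657 w 0.013293480336714776 58.78782570362091
30 5.5167 along 0.029593429270533184 f -2.957537470629101 -4.299651825733954 1.2354721516346105 w 0.013642016547489966 58.76867651939392
```

```bash
cat >> h.py <<'E'
def p(n):
    s=bot.get_state();f=s["ft_force"];g=s["tool_pos"]+G*s["orientation"][:,2]-H0;print(n,round(s["clock"],2),"g",g@xh,g@yh,g[2],"f",f@xh,f@yh,f[2],"w",s["gripper_width"]);return s
P=H0-G*tool(35,-1)[:,2]
E
python3 - <<'E'
from h import *
print(bot.move_straight(P+.30*yh,.02,force_limit=6))
p("a");bot.sleep(.3);p("b")
E
```

```text
True
a 10.14 g 0.00018087711936241264 0.08712504870950827 0.00013027637759703559 f -0.8847107999166806 1.8335228667652015 4.636750443311516 w 0.013636261053706642
b 10.44 g 0.00016285548090725643 0.08709943741341611 9.243802757318009e-05 f -1.2556097090160616 3.245132076878396 5.698578738459437 w 0.013591551581500648
```

Run:
```python
from h import *
a=(bot.get_state()["tool_pos"]-P)@yh
bot.move_straight(P+(a+.0012)*yh,.006);p("a")
print(bot.move_straight(P+(a+.0037)*yh,.015,force_limit=5));p("b");bot.sleep(.2);p("c")
```

```text
a 10.86 g 0.00015707480827861938 0.08745647744543168 0.00010549022933027674 f 4.819891065942083 -3.8755095821713237 -1.3840702155068239 w 0.013196757652973706
False
b 11.18 g 0.00017691399490478248 0.08987233142588077 0.00013317810275080555 f 4.749858133284747 -4.625625001256333 -2.3984427165253766 w 0.013233712349495734
c 11.38 g 0.00018149401382310887 0.08985367480306576 0.00014802521290065151 f 4.466864652813654 -5.377235804595512 -1.504412753241759 w 0.013541929497264458
```

Run:
```python
from h import *
a=(bot.get_state()["tool_pos"]-P)@yh
print(bot.move_straight(P+(a+.006)*yh,.018,force_limit=6));p("b");bot.sleep(.1);p("c")
```

```text
False
b 11.82 g 0.00019131086116715634 0.09521776867813571 0.00013182606184238 f 4.727310018216934 -5.421789080978672 -1.5670436791227342 w 0.013486151047054518
c 11.93 g 0.00019642775249396156 0.09520973457007668 0.00013918935218758255 f 4.233609639988235 -4.764630924014137 -1.615767910222285 w 0.013425041308736877
```

Run:
```python
from h import *
a=(bot.get_state()["tool_pos"]-P)@yh
while a<.235:
    a+=.008
    h=bot.move_straight(P+a*yh,.02,force_limit=6);s=p(h)
    if h: break
```

```text
True 12.15 g 0.00020449307879936453 0.09633865676582407 9.98941022487404e-05 f -0.22302148502898125 -1.151336572891512 3.3103310010318854 w 0.013084372165235782
```

Run:
```python
from h import *
bot.sleep(.2);p("0")
a=(bot.get_state()["tool_pos"]-P)@yh
bot.move_straight(P+(a+.0008)*yh,.006);p("a")
print(bot.move_straight(P+(a+.0058)*yh,.018,force_limit=6));p("b");bot.sleep(.2);p("c")
```

```text
0 12.35 g 0.00021271807077730188 0.09628974456424239 0.00014146434992921841 f 0.5873962812056832 -0.6363011661286004 4.111905195777687 w 0.012828270394361642
a 12.63 g 0.00020863371424384276 0.0963826953316494 0.00014721775736516174 f 3.1728692661600357 -4.089799266799766 -1.1180372119698399 w 0.013064563913760933
True
b 12.84 g 0.000189311853129744 0.0973275298174615 8.919191263191684e-05 f -1.009423991937848 -0.589340399747243 2.959031421197587 w 0.013431881724374567
c 13.04 g 0.000202538145779099 0.09734095296962614 0.00010888056018261427 f -1.2549535917053136 -0.014947873542252637 3.4967397496666552 w 0.01343956771991609
```

Run:
```python
from h import *
bot.move_straight(P+.064*yh,.05);p("back")
bot.move_straight(P+.068*yh,.02);p("take up")
for e in (.076,.084,.092,.100):
    h=bot.move_straight(P+e*yh,.02,force_limit=6);p(h)
    if h: break
```

```text
back 13.88 g 0.00010308905082338752 0.0633119284906241 0.00010927338205583836 f -3.314019353725351 2.3897989188695727 5.875250991534636 w 0.013636124550949489
take up 14.22 g 0.00013016405432394229 0.06649538391026544 0.00014451912413733503 f -0.3752645008897298 -5.47198687328296 1.6366309832703008 w 0.013293291622477567
False 14.78 g 0.00014857838570013062 0.0747478485481118 0.0001248083531421168 f -0.3639879139349714 -4.6815478094640515 2.1840219266951135 w 0.013236827614147935
False 15.32 g 0.0001540464369467215 0.08292842232691396 0.00010236297611777856 f 0.9551756399089487 -4.490546187276726 1.1306715453429175 w 0.013275623689536591
False 15.88 g 0.00020412998424829265 0.09098905980402679 0.00013601375361059487 f 1.3257646459695154 -4.202287479115407 0.8063719582745223 w 0.013152929080473627
True 16.2 g 0.00018003404024980444 0.09557339816879967 9.47148111652002e-05 f -0.8784508091613709 -0.4856949572639016 3.820120235793774 w 0.013601360416068214
```

The stop repeats: the carriage slides freely to 91 mm and is felt by about 95.5 mm. I'll ease in about 3.5 mm, release and back away.

Run:
```python
from h import *
R=tool(35,-1)
print(bot.move_straight(P+.0995*yh,.008,force_limit=14));s=p("eased")
bot.sleep(.2);s=p("eased")
bot.let_go();p("open")
bot.move_straight(s["tool_pos"]-.10*R[:,2],.12);p("out")
c=bot.camera("scene");cv2.imwrite("pics/e.png",cv2.resize(c["frame"][200:320,280:440,::-1],None,fx=5,fy=5))
L=tool(15,-1)
al=(s["tool_pos"]+G*s["orientation"][:,2]-H0)@yh
piv=H0+al*yh+.014*xh-.09*yh;piv[2]=.060
np.save("piv.npy",piv);print(piv)
for z in(.14,.045):
    t=piv-.060*xh;t[2]=z+.0028;print(bot.inverse_kinematics(t-.173*L[:,2],L))
```

```text
False
eased 16.77 g 0.00022494348589983517 0.0974371745834638 0.00016093854859595969 f 1.2831966791592373 -6.621016592398565 -1.0740760618771492 w 0.013486384327892604
eased 16.97 g 0.00021739648986232577 0.09746994645035664 0.00013565000625857804 f 2.2005640108233075 -5.686565724366264 0.5899204261029203 w 0.013459018856855706
open 17.66 g 0.00023038479705844925 0.09828172342326003 0.00016238561726177048 f 0.31102811529366853 -0.6866449199059188 -0.18048334216704937 w 0.08532419944420158
out 18.64 g -0.05726973188331749 0.09775956798477023 0.0813957447395091 f -0.6552292772023733 0.04299000437366103 0.031121303006672568 w 0.08551861900325011
[ 0.5981 -0.0848  0.06  ]
[-21.3458  -9.9277 113.1875   9.351   64.5926  52.3348]
[-21.3458  -2.5213 117.203   10.542   53.3408  50.036 ]
```

View pics/e.png

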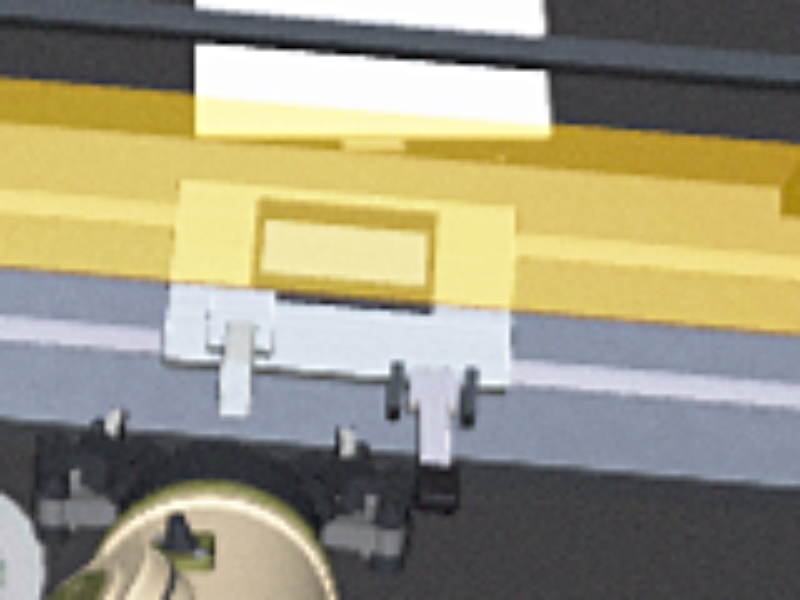

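Handle top is at (238,410) and the lever grip at (437,490), still raised; everything else is in place. Next I'll close the fingers and press the lever from above.

Run:
```python
from h import *
import pickle
S=pickle.load(open("scene.pkl","rb"));piv=np.load("piv.npy")
o=onplane(S,280+437/5-.4,200+487/5-.4,.109)
print("grip obs",(o-piv)@xh,(o-piv)@yh)
L=tool(15,-1)
bot.gripper_close()
def tgt(z,x=-.060):
    t=piv+x*xh;t[2]=z+.0028;return t-.173*L[:,2]
bot.goto(tgt(.15),L);p("above")
print(bot.move_straight(tgt(.070),.05,force_limit=25));p("a")
print(bot.move_straight(tgt(.040),.02,force_limit=12))
s=p("down");tip=s["tool_pos"]+.173*s["orientation"][:,2]-.011*s["orientation"][:,0]*np.sign(s["orientation"][:,0]@xh);print("corner z",tip,"x",(tip-piv)@xh)
c=bot.camera("scene");cv2.imwrite("pics/l.png",cv2.resize(c["frame"][220:320,300:430,::-1],None,fx=6,fy=6))
```

```text
grip obs -0.05793202701482248 0.001456207260025204
above 20.1 g -0.050926814158668676 0.0081854040343439 0.06567545043211091 f 0.4616265034102398 0.8436541305802091 -0.7532869789027312 w 0.0002858909540721781
True
a 20.91 g -0.05237548799486653 0.00785827487077175 0.032759361229792075 f -0.7441635516187486 0.4944348308141003 -0.6633230915070425 w 0.00024108869732269097
True
down 23.87 g -0.05077078468635228 0.007400114833106833 -0.033450275684847 f -4.322908598919345 1.641366091342504 8.87644902348189 w 0.00012855254478450748
corner z [ 0.5293 -0.101   0.05  ] x -0.07069217370558444
```

View pics/l.png

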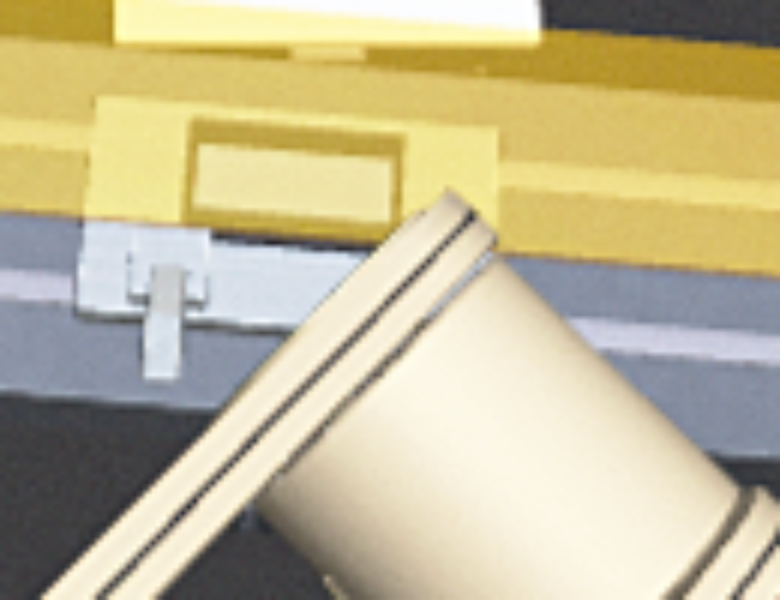

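The view is blocked by the wrist, but the tip stopped at z = 0.050 m against a predicted 0.051 m for fully down. I'll press once more to be sure, then lift away and look.

Run:
```python
from h import *
s=bot.get_state();q=s["tool_pos"]
print(bot.move_straight(q-.008*zh,.01,force_limit=15));s=p("more")
bot.move_straight(s["tool_pos"]+.09*zh,.1)
q=bot.get_state()["tool_pos"];bot.goto(q-.10*xh+.12*zh-.1*yh,tool(15,-1));p("away")
c=bot.camera("scene");cv2.imwrite("pics/m.png",cv2.resize(c["frame"][200:320,280:440,::-1],None,fx=5,fy=5))
cv2.imwrite("pics/m0.png",c["frame"][...,::-1])
```

```text
True
more 24.27 g -0.050672547765949205 0.007314215779436493 -0.03372231775220609 f -7.004616324201988 2.1122011273925496 13.674688171816722 w -0.00015819988474677788
away 26.09 g -0.1506868970095875 -0.09197191222088008 0.17391807886325844 f 0.3214896063634157 -0.20254083516446134 -0.6950204870580665 w -0.0001381160088085953
```

View pics/m.png

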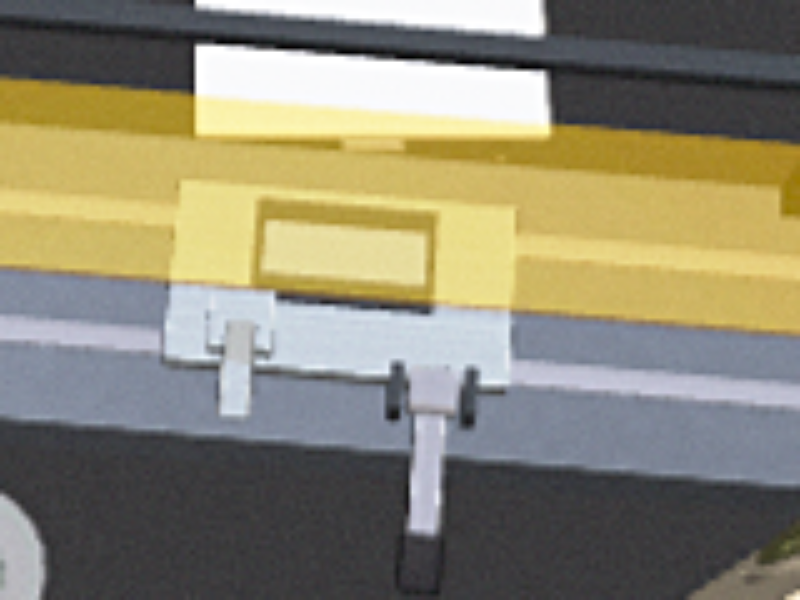

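The lever is fully down (grip at about (418,565)), and the carriage corner is unchanged at (165,360). I'm handing in.

```bash
python3 -c "
from cell import bot
print(bot.job_done())"
```

```text
the job is handed in; nothing more can be done
None
```

The carriage was left an estimated 2–4 mm into the stop's buffer (felt after about 95 mm of slide) and locked with the cam lever fully down; the robot was clear of everything and the job was handed in at about 26 s, with the judging result not shown.

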